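# Pump up the drill oiler until its pin stands out

## Robot

A 6-joint arm with a two-finger parallel gripper is mounted at the origin on the work surface. World frame = base frame: x ahead of the robot, y to its left, z up, the work surface at z = 0. Lengths are in m, angles in rad, forces in N, time in s.
With the tool pointing down it reaches from about 0.35 to 0.775 m from the base axis. Payload 7.3 kg.
Tool frame: the origin (TCP) lies on the centre line of the jaws, within the pads' length; the fingertips stand ahead of it and the grasp point (between the pads) lies 11 mm behind it (robot.nose_length is the z of the fingertips in the tool frame, in m); z points along the fingers, y is the line along which they close (so a half turn about z gives the same grasp; the last joint's range is limited). The gripper opens to 92 mm and grips with 3 to 60 N. Pads are 19 mm wide; open, the fingers measure 130 mm over their backs; the gripper's body (75 mm by 190 mm) begins 47 mm behind the grasp point.
Start: joints at [-1.296, 0.342, 1.524, -0, 1.275, -0.146], TCP at [0.214, -0.479, 0.235] pointing down, gripper open.
Joint ranges: [-2.53, 2.53], [-0.77, 2.02], [0.04, 2.7], [-1, 4.14], [0.28, 2.66], [-3.11, 3.11]. Speed limits (rad/s): [2.57, 2.57, 3.14, 3.14, 3.14, 3.14].

## Interface

Orientations are given as [roll, pitch, yaw] about the fixed x, y, z axes, in that order (R = Rz(yaw) Ry(pitch) Rx(roll)).
In Python, from cell import robot, cams gives the robot as it stands. The module is installed in compiled form; this text tells all that it offers.
- The arm moves only by the tool carry_out, never from a script. Its argument "deltas" is a list of rows, each a list of 7 numbers: the shift along the tool's x, y, z in cm, then the turn, a rotation vector about the tool's x, y, z in rad, then the opening, from 0 (shut) to 1 (fully open). A call has exactly 8 rows; each row shifts and turns the commanded pose from where the row before left it, along the tool's axes as they then stand; what a row does not reach is not made up. A row lasts 1/12 s, in which the tool goes at most 41.7 mm and 7.16 degrees, less where a joint would pass 70% of its speed; a pose out of reach is approached as far as the arm can. A call is refused whole if a number of a shift passes 4.17 or a number of a turn 0.125, either way. A call with a gripper value outside its range is refused whole. The fingers move at their own pace and stop on an object; "force" is the grip in N (left out, the last holds). Time passes only in rows, so rows that do not move let the fingers close, or fill a call up. It gives the time, the measured TCP pose, the force, the opening and the grip force at its end, in the units of the state.
- robot.observe(): the state, without advancing time (a new reading comes with each control period).
- cams.read_camera(name): name is "scene" or "top"; returns a dict with "image" (480x640x3 uint8, blue, green, red), "depth" (480x640 float32, m along the optical axis (not along the pixel's ray), 0 where there is no reading), "fx", "fy", "cx", "cy" (pixels), "world_to_cam" (4x4, takes a point from world to camera coordinates). Camera axes: x right, y up, looking along -z (the intrinsics and any distortion apply to the point x, -y, -z); pixel columns grow to the right and rows downward; lengths in m; the calibration is good to about 2 mm. A picture is of the moment at which its call begins.
- robot.hand_in(): hands the job in; it is judged then, once.
The state is a dict: "time": time; "qpos": joint angles; "qvel": joint speeds; "joint_efforts": joint torques, N m; "tool_pos": TCP position; "tool_rot": TCP orientation; "contact_force": force on the tool from outside, world axes, zero at the start; "torque": the same for the moment, N m; "opening": finger opening in m; "grip_force": force on a finger pad.
Only numpy, scipy, OpenCV 4.12 (cv2) and the standard library are available. Lean on these libraries where they do the work, as an engineer would, in place of code of your own. Each camera call takes 0.05 s, during which the arm holds its last target. There are 200 camera calls.

## Task

Pump the bench oiler: push its red palm pad all the way down and let it spring right back up, again and again, until the orange-tipped indicator pin beside it stands fully out and its green band shows. Then leave the pad up and take the hand away. Do not touch the pin, and leave everything else on the bench where it stands.

Things in the scene. Friction and masses are not known exactly. Their poses are not given: they have to be found in the camera images.
- pump: green hand oiler bolted to the bench, does not move. Origin at bench height under the middle; base plate 110 mm along its x, and along its y from -85 to +105 mm, 12 mm thick. The barrel with the red palm pad stands at y = -35 mm, the green indicator block (44 x 40 mm, top 60 mm above the bench) with the pin at y = +60 mm; z is up
- plunger (a joint): downward travel of the pump's red palm pad, 0 = up (rest), 0.024 m = fully down. A spring pushes it up again: about 4 N at the start of the stroke and 10 to 12 N at the bottom. Each push lifts the pin by about 8 mm through a ratchet, whose teeth are 4 mm of pin apart. The pin goes up 0.4 mm per mm of push after up to 10 mm of idle push, so use strokes of at least 21 mm and let the pad rise fully each time; the last lift to fully out needs a nearly full stroke
- plunger_top (a point): centre of the flat upper face of the red round palm pad (80 mm across, 15 mm thick, on a black 58 mm sleeve). It is 121 mm above the bench when the pad is up and 97 mm when fully down; this point moves with the pad
- indicator_pin (a joint): how far the indicator pin has come out upwards: starts anywhere from 0 to 0.012 m (in), about 0.040 m = fully out after complete strokes (it can go no farther than 0.043). It stays where the pump has lifted it and does not fall back. When it is fully out pumping still moves the pad but not the pin. The number of pushes needed is 3 to 6 and depends on the start
- pin_tip (a point): top of the indicator pin: orange cap 20 mm across on a 16 mm steel shank, beside the pad, 95 mm from the pad's axis. 65 mm above the bench with the pin in, about 105 mm when fully out, and then about 7 mm of its green lower band shows above the block
- screw_tin: open aluminium cup, 68 mm wide, 60 mm high, loose, beside the pump; origin under its centre
- chisel: wooden-handled driver, 200 mm long, lying loose by the pump; origin at its underside, its x runs along it
- oil_bottle: black bottle with red cap, 64 mm wide, 170 mm high, loose; origin under its centre
- glue_bottle: white bottle with orange cap, 56 mm wide, 150 mm high, loose; origin under its centre
- fastener_box: red and brown carton, 100 x 80 x 45 mm, loose; origin under its centre
- paint_can: blue paint can, 80 mm wide, 100 mm high, loose; origin under its centre
- wrench: steel wrench, 180 mm long, lying loose at the far side; origin at its underside, its x runs along it

How it is judged:
On the way, in this order (a step that is already met when the one before it is completed fails the run):
1. the pin is about half out (value of joint indicator_pin above 0.019 m), for 0.1 s.
2. the pin is fully out (value of joint indicator_pin above 0.0375 m), for 0.2 s.
At the end, for the whole second after the job is handed in: the indicator pin stands at least 37.5 mm out, the palm pad has sprung back to within 3 mm of its top, and every loose thing lies at rest within 30 mm of where it stood (value of joint indicator_pin above 0.0375 m and value of joint plunger below 0.003 m and distance of each of screw_tin, chisel, oil_bottle, glue_bottle, fastener_box, paint_can, wrench from where it was at the start of the episode below 0.03 m and linear speed of each of screw_tin, chisel, oil_bottle, glue_bottle, fastener_box, paint_can, wrench below 0.02 m/s); the robot touches nothing.
It fails at once if the indicator pin is touched by the robot (contact force between indicator_pin and the fingers above 0.5 N or contact force between indicator_pin and the arm above 0.5 N).
It fails at once if a loose thing on the bench is moved more than 30 mm (distance of any of screw_tin, chisel, oil_bottle, glue_bottle, fastener_box, paint_can, wrench from where it was at the start of the episode above 0.03 m).
It fails at once if a loose thing is lifted off the bench (height (world z) of any of screw_tin, oil_bottle, glue_bottle, fastener_box, paint_can above 0.02 m or height (world z) of any of chisel, wrench above 0.03 m).
It also fails if it takes over 45 s, if anything falls off the work surface, if the arm or the gripper's body presses on something with over 40 N, if the wrist force passes 120 N, or if a joint passes its speed limit or range.

## Working session

There is one attempt and no reset: what is moved stays moved. The work goes in short steps, Python scripts to look and compute and a tool call to move; the robot and the scene stay as the last step left them, time stands still between calls to the robot, and variables do not carry over. Pictures are saved under pics/ and viewed, at most 10 in all, crops included, and the job is handed in when it is done.

Besides the shell and the picture viewer there is one more tool, called as name([rows], argument=value, ...), one row to a line, values as JSON. carry_out: Moves the arm, as the interface text tells. Its arguments: {"type":"object","properties":{"deltas":{"type":"array","items":{"type":"array","items":{"type":"number"}}},"force":{"type":"number"}},"required":["deltas"]}

```bash
mkdir -p pics; cat > h.py <<'E'
import numpy as np, cv2
from cell import robot, cams
def shot(n,f):
    c=cams.read_camera(n); cv2.imwrite('pics/'+f+'.png',c['image']); np.savez('pics/'+f+'.npz',**c); return c
def world(c,u,v,d=None):
    if d is None:
        p=c['depth'][v-2:v+3,u-2:u+3]; d=np.median(p[p>0])
    p=np.array([(u-c['cx'])/c['fx']*d,-(v-c['cy'])/c['fy']*d,-d,1])
    return (np.linalg.inv(c['world_to_cam'])@p)[:3]
E
python3 - <<'E'
from h import *
shot('scene','s0');shot('top','t0');print(robot.observe(),robot.nose_length)
E
```

```text
{'time': 0.1, 'qpos': array([-1.29603732e+00,  3.42657622e-01,  1.52492653e+00, -6.08098118e-06,
        1.27537613e+00, -1.46019446e-01]), 'qvel': array([-0.00021443, -0.00187651, -0.00279108,  0.00174114,  0.00036903,
        0.00100266]), 'joint_efforts': array([ 2.15760556e-03, -4.32002449e+01, -2.44695926e+01,  7.19887996e-02,
        5.25960024e-02, -3.52438838e-05]), 'tool_pos': array([ 0.21436132, -0.47886245,  0.23411031]), 'tool_rot': array([-3.14023874e+00, -1.93237736e-04,  4.20780099e-01]), 'contact_force': array([ 0.37623201, -0.50589432, -0.48017765]), 'torque': array([-0.0098406 ,  0.00041754, -0.03266761]), 'grip_force': 0.0, 'opening': 0.09182833356972168} 0.008
```

View pics/s0.png

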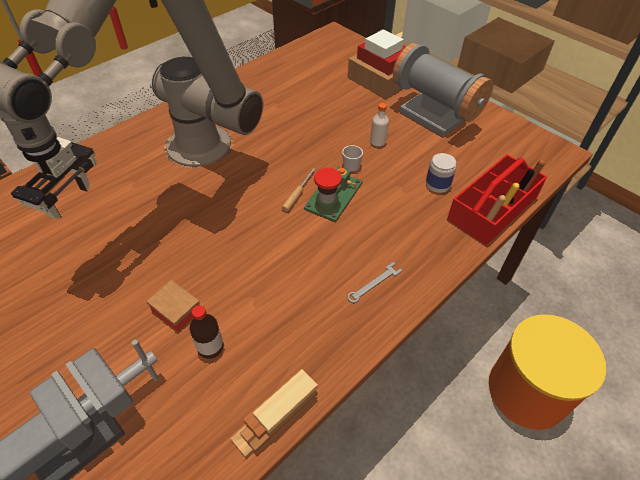

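View pics/t0.png

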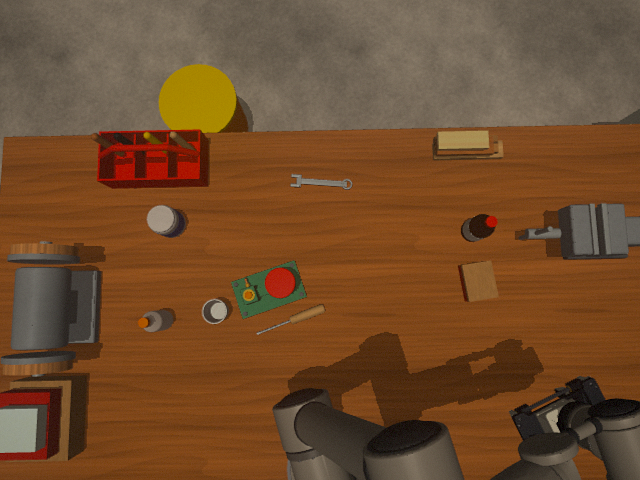

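The scene view shows the pump at about (330,190), with the chisel to its left and the tin behind it. In the top view the pad is at (281,283), the pin at (249,296), the tin at (215,311) and the chisel runs from (258,333) to (325,310).

```bash
python3 - <<'E'
from h import *
from scipy.spatial.transform import Rotation as R
c=np.load('pics/t0.npz')
hsv=cv2.cvtColor(c['image'],cv2.COLOR_BGR2HSV)
m=((hsv[...,0]<5)|(hsv[...,0]>174))&(hsv[...,1]>190)&(hsv[...,2]>110)
v,u=np.nonzero(m[255:310,255:310]); v+=255;u+=255
print(len(u),u.min(),u.max(),v.min(),v.max())
P=np.array([world(c,a,b) for a,b in zip(u,v)]); P=P[(P[:,2]>.10)]
print('pad',(P.min(0)+P.max(0))/2,np.median(P,0),np.ptp(P,axis=0))
print('pin',world(c,249,296),'tin',world(c,215,311),'chisel',world(c,315,313))
o=robot.observe(); pad=(P.min(0)+P.max(0))/2
M=R.from_euler('xyz',o['tool_rot'])
print('delta tool cm',M.inv().apply(np.r_[pad[:2],.19]-o['tool_pos'])*100)
im=cv2.resize(c['image'][240:345,190:330],None,fx=5,fy=5,interpolation=cv2.INTER_CUBIC);cv2.imwrite('pics/t0c.png',im)
E
```

```text
627 265 294 268 297
pad [0.50154241 0.11865408 0.1184723 ] [0.50026247 0.11760094 0.1207773 ] [0.07508654 0.07522608 0.00782373]
pin [0.46875323 0.20572331 0.07040157] tin [0.42946938 0.31258807 0.00393361] chisel [0.41850643 0.03075929 0.02248001]
delta tool cm [ 50.61910585 -42.80296351   4.4787685 ]
```

View pics/t0c.png

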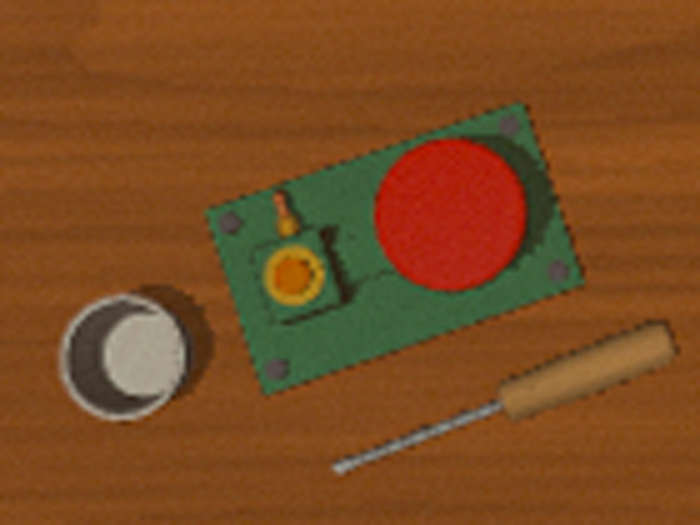

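The crop confirms the layout. The pad-to-pin distance comes to 94 mm (95 expected) and the pad top to z ≈ 0.121. The pin is about 5 mm out. I'll move over the pad at the current height with the fingers shut.

carry_out([
  [3.15,-2.65,0,0,0,0,0],
  [3.15,-2.65,0,0,0,0,0],
  [3.15,-2.65,0,0,0,0,0],
  [3.15,-2.65,0,0,0,0,0],
  [3.15,-2.65,0,0,0,0,0],
  [3.15,-2.65,0,0,0,0,0],
  [3.15,-2.65,0,0,0,0,0],
  [3.15,-2.65,0,0,0,0,0],
], force=20)

```text
time: 0.77
tool_pos: [0.3581, -0.1808, 0.2347]
tool_rot: [-3.142, 0.0, 0.42]
contact_force: [0.7, 0.2, -0.8]
opening: 0.0429
grip_force: 0.0
```

carry_out([
  [3.15,-2.65,0,0,0,0,0],
  [3.15,-2.65,0,0,0,0,0],
  [3.15,-2.65,0,0,0,0,0],
  [3.15,-2.65,0,0,0,0,0],
  [3.15,-2.65,0,0,0,0,0],
  [3.15,-2.65,0,0,0,0,0],
  [3.1,-2.65,0,0,0,0,0],
  [0,0,0,0,0,0,0],
])

```text
time: 1.43
tool_pos: [0.4846, 0.0822, 0.2342]
tool_rot: [-3.14, -0.002, 0.426]
contact_force: [-2.1, -0.6, -0.4]
opening: 0.0006
grip_force: 0.0
```

```bash
python3 - <<'E'
from h import *
from scipy.spatial.transform import Rotation as R
o=robot.observe(); print(o['time'],o['tool_pos'],o['tool_rot'],o['opening'],o['contact_force'],o['qpos'])
print(R.from_euler('xyz',o['tool_rot']).inv().apply(np.array([.501,.118,.141])-o['tool_pos'])*100)
E
```

```text
1.4333 [0.48462673 0.08221832 0.23422977] [-3.13984494e+00 -1.75834273e-03  4.26342587e-01] 0.0006037953886891402 [-2.12502592 -0.57311455 -0.36028292] [0.01051917 0.28057471 1.61441163 0.00243668 1.24570469 1.15419415]
[ 2.95409172 -2.56445292  9.33268152]
```

carry_out([
  [2.95,-2.6,0,0,0,0,0],
  [0,0,2,0,0,0,0],
  [0,0,2.5,0,0,0,0],
  [0,0,2.5,0,0,0,0],
  [0,0,1.5,0,0,0,0],
  [0,0,0.5,0,0,0,0],
  [0,0,0,0,0,0,0],
  [0,0,0,0,0,0,0],
])

```text
time: 2.1
tool_pos: [0.4996, 0.112, 0.1452]
tool_rot: [3.141, -0.0, 0.421]
contact_force: [-0.0, -0.3, 1.1]
opening: 0.0005
grip_force: 0.0
```

```bash
python3 - <<'E'
from h import *
o=robot.observe(); print(o['time'],o['tool_pos'],o['tool_rot'],o['contact_force'])
c=shot('scene','s1'); cv2.imwrite('pics/s1c.png',cv2.resize(c['image'][120:230,260:400],None,fx=5,fy=5,interpolation=cv2.INTER_CUBIC))
E
```

```text
2.1 [0.49959614 0.1120144  0.14524077] [ 3.14130712e+00 -4.75348887e-04  4.20528034e-01] [-0.04573772 -0.29033696  1.1445292 ]
```

View pics/s1c.png

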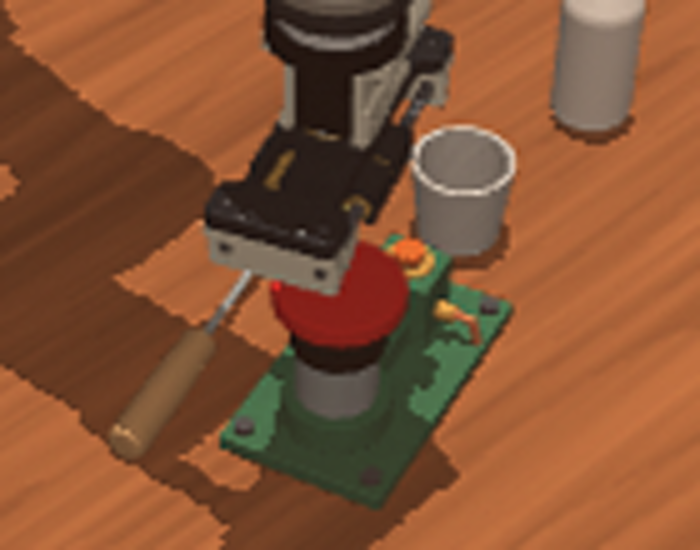

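The hand is over the pad, about 6 mm off centre and away from the pin, whose orange cap is at crop (410,250). Next is a first stroke, with the bottom felt for gently.

carry_out([
  [0,0,1.2,0,0,0,0],
  [0,0,1.0,0,0,0,0],
  [0,0,1.0,0,0,0,0],
  [0,0,0.5,0,0,0,0],
  [0,0,0.2,0,0,0,0],
  [0,0,0,0,0,0,0],
  [0,0,0,0,0,0,0],
  [0,0,0,0,0,0,0],
])

```text
time: 2.82
tool_pos: [0.5009, 0.1122, 0.1076]
tool_rot: [3.14, -0.004, 0.421]
contact_force: [0.1, -1.1, 8.8]
opening: 0.0002
grip_force: 4.7
```

carry_out([
  [0,0,0.2,0,0,0,0],
  [0,0,0,0,0,0,0],
  [0,0,0.1,0,0,0,0],
  [0,0,0,0,0,0,0],
  [0,0,0,0,0,0,0],
  [0,0,0,0,0,0,0],
  [0,0,0,0,0,0,0],
  [0,0,0,0,0,0,0],
])

```text
time: 3.48
tool_pos: [0.5009, 0.1122, 0.1052]
tool_rot: [3.14, -0.005, 0.421]
contact_force: [-1.4, -0.3, 14.0]
opening: 0.0007
grip_force: 7.1
```

carry_out([
  [0,0,0.1,0,0,0,0],
  [0,0,0,0,0,0,0],
  [0,0,0,0,0,0,0],
  [0,0,-1.4,0,0,0,0],
  [0,0,-1.4,0,0,0,0],
  [0,0,-1.3,0,0,0,0],
  [0,0,0,0,0,0,0],
  [0,0,0,0,0,0,0],
])

```text
time: 4.15
tool_pos: [0.4997, 0.1122, 0.1432]
tool_rot: [3.141, -0.002, 0.421]
contact_force: [0.2, 0.3, -0.3]
opening: 0.0007
grip_force: 0.0
```

carry_out([
  [0,0,1.2,0,0,0,0],
  [0,0,1.0,0,0,0,0],
  [0,0,1.0,0,0,0,0],
  [0,0,0.7,0,0,0,0],
  [0,0,0.2,0,0,0,0],
  [0,0,0,0,0,0,0],
  [0,0,0,0,0,0,0],
  [0,0,0,0,0,0,0],
])

```text
time: 4.82
tool_pos: [0.5002, 0.1122, 0.1049]
tool_rot: [3.14, -0.004, 0.421]
contact_force: [-9.2, -1.0, 36.3]
opening: 0.0005
grip_force: 18.3
```

carry_out([
  [0,0,0,0,0,0,0],
  [0,0,-1.4,0,0,0,0],
  [0,0,-1.4,0,0,0,0],
  [0,0,-1.3,0,0,0,0],
  [0,0,0,0,0,0,0],
  [0,0,0,0,0,0,0],
  [0,0,0,0,0,0,0],
  [0,0,0,0,0,0,0],
])

```text
time: 5.48
tool_pos: [0.4984, 0.1121, 0.1412]
tool_rot: [-3.141, 0.003, 0.421]
contact_force: [-0.2, -0.3, 0.4]
opening: 0.0002
grip_force: 0.0
```

```bash
python3 - <<'E'
from h import *
c=shot('scene','s2'); cv2.imwrite('pics/s2c.png',cv2.resize(c['image'][120:230,260:400],None,fx=5,fy=5,interpolation=cv2.INTER_CUBIC))
E
```

```text
(no output)
```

View pics/s2c.png

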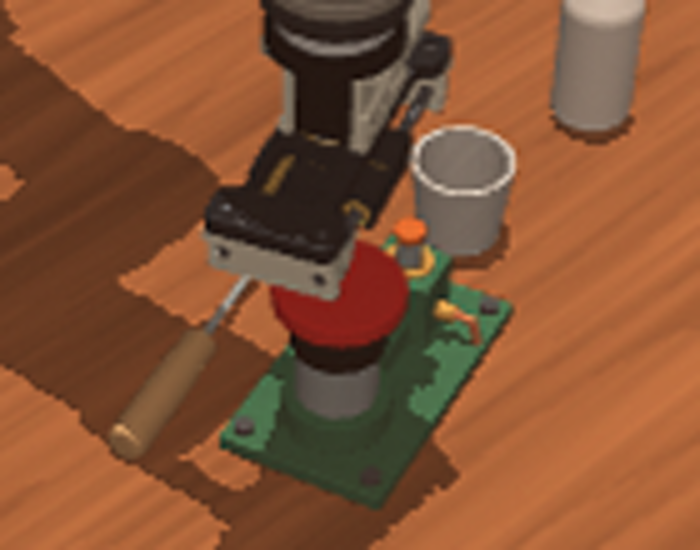

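The pin has risen (cap at crop (410,230), was 250) and nothing else has moved. I'll carry on with slightly shorter commanded strokes, to keep the force down.

carry_out([
  [0,0,1.2,0,0,0,0],
  [0,0,1.0,0,0,0,0],
  [0,0,1.0,0,0,0,0],
  [0,0,0.4,0,0,0,0],
  [0,0,0.1,0,0,0,0],
  [0,0,0,0,0,0,0],
  [0,0,0,0,0,0,0],
  [0,0,0,0,0,0,0],
])

```text
time: 6.2
tool_pos: [0.5, 0.1122, 0.1062]
tool_rot: [3.141, -0.002, 0.421]
contact_force: [0.3, 1.1, 11.4]
opening: 0.0005
grip_force: 4.8
```

carry_out([
  [0,0,0,0,0,0,0],
  [0,0,-1.4,0,0,0,0],
  [0,0,-1.4,0,0,0,0],
  [0,0,-0.9,0,0,0,0],
  [0,0,0,0,0,0,0],
  [0,0,0,0,0,0,0],
  [0,0,0,0,0,0,0],
  [0,0,0,0,0,0,0],
])

```text
time: 6.87
tool_pos: [0.4986, 0.1121, 0.1416]
tool_rot: [-3.141, 0.002, 0.421]
contact_force: [-0.2, -0.1, -0.4]
opening: 0.0005
grip_force: 0.0
```

carry_out([
  [0,0,1.2,0,0,0,0],
  [0,0,1.0,0,0,0,0],
  [0,0,1.0,0,0,0,0],
  [0,0,0.6,0,0,0,0],
  [0,0,0.1,0,0,0,0],
  [0,0,0,0,0,0,0],
  [0,0,0,0,0,0,0],
  [0,0,0,0,0,0,0],
])

```text
time: 7.53
tool_pos: [0.5, 0.1122, 0.1052]
tool_rot: [3.141, -0.002, 0.421]
contact_force: [-2.7, -0.7, 17.5]
opening: 0.0005
grip_force: 8.9
```

carry_out([
  [0,0,0,0,0,0,0],
  [0,0,-1.4,0,0,0,0],
  [0,0,-1.4,0,0,0,0],
  [0,0,-1.1,0,0,0,0],
  [0,0,0,0,0,0,0],
  [0,0,0,0,0,0,0],
  [0,0,0,0,0,0,0],
  [0,0,0,0,0,0,0],
])

```text
time: 8.2
tool_pos: [0.4985, 0.1121, 0.1415]
tool_rot: [-3.141, 0.002, 0.421]
contact_force: [0.2, 0.3, 0.2]
opening: 0.0006
grip_force: 0.0
```

```bash
python3 - <<'E'
from h import *
c=shot('scene','s3'); cv2.imwrite('pics/s3c.png',cv2.resize(c['image'][120:230,260:400],None,fx=5,fy=5,interpolation=cv2.INTER_CUBIC))
E
```

```text
(no output)
```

View pics/s3c.png

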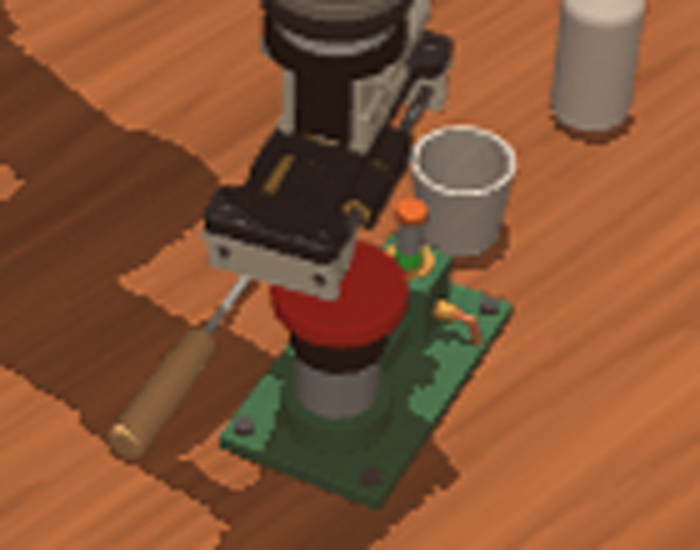

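The green band now shows at crop (410,260), with the cap at (410,210). Extra strokes do no harm, so I'll add two full ones to be sure, then withdraw.

carry_out([
  [0,0,1.2,0,0,0,0],
  [0,0,1.0,0,0,0,0],
  [0,0,1.0,0,0,0,0],
  [0,0,0.6,0,0,0,0],
  [0,0,0.1,0,0,0,0],
  [0,0,0,0,0,0,0],
  [0,0,0,0,0,0,0],
  [0,0,0,0,0,0,0],
])

```text
time: 8.92
tool_pos: [0.5001, 0.1123, 0.1051]
tool_rot: [3.141, -0.002, 0.421]
contact_force: [-2.6, 0.4, 16.9]
opening: 0.0007
grip_force: 8.7
```

carry_out([
  [0,0,0,0,0,0,0],
  [0,0,-1.4,0,0,0,0],
  [0,0,-1.4,0,0,0,0],
  [0,0,-1.1,0,0,0,0],
  [0,0,0,0,0,0,0],
  [0,0,0,0,0,0,0],
  [0,0,0,0,0,0,0],
  [0,0,0,0,0,0,0],
])

```text
time: 9.58
tool_pos: [0.4985, 0.1121, 0.1415]
tool_rot: [-3.141, 0.002, 0.421]
contact_force: [-0.5, 0.2, -0.1]
opening: 0.0002
grip_force: 0.0
```

carry_out([
  [0,0,1.2,0,0,0,0],
  [0,0,1.0,0,0,0,0],
  [0,0,1.0,0,0,0,0],
  [0,0,0.6,0,0,0,0],
  [0,0,0.1,0,0,0,0],
  [0,0,0,0,0,0,0],
  [0,0,0,0,0,0,0],
  [0,0,0,0,0,0,0],
])

```text
time: 10.25
tool_pos: [0.5, 0.1123, 0.1051]
tool_rot: [3.141, -0.002, 0.421]
contact_force: [-2.7, -0.2, 18.8]
opening: 0.0006
grip_force: 9.3
```

carry_out([
  [0,0,0,0,0,0,0],
  [0,0,-1.4,0,0,0,0],
  [0,0,-1.4,0,0,0,0],
  [0,0,-2,0,0,0,0],
  [0,0,-3,0,0,0,0],
  [0,0,-3,0,0,0,0],
  [-3,2.5,0,0,0,0,0],
  [-3,2.5,0,0,0,0,0],
])

```text
time: 10.92
tool_pos: [0.4655, 0.0423, 0.2123]
tool_rot: [3.14, -0.002, 0.425]
contact_force: [-0.0, -1.0, 0.0]
opening: 0.0005
grip_force: 0.0
```

carry_out([
  [-3,2.5,0,0,0,0,0],
  [-3,2.5,0,0,0,0,0],
  [-3,2.5,0,0,0,0,0],
  [-2,1.5,0,0,0,0,0],
  [0,0,0,0,0,0,0],
  [0,0,0,0,0,0,0],
  [0,0,0,0,0,0,0],
  [0,0,0,0,0,0,0],
])

```text
time: 11.58
tool_pos: [0.4015, -0.0843, 0.2113]
tool_rot: [-3.141, 0.0, 0.422]
contact_force: [0.1, 0.1, -0.9]
opening: 0.0001
grip_force: 0.0
```

```bash
python3 - <<'E'
from h import *
c=shot('top','t4'); c0=np.load('pics/t0.npz')
c2=shot('scene','s4'); cv2.imwrite('pics/s4c.png',cv2.resize(c2['image'][120:230,260:400],None,fx=5,fy=5,interpolation=cv2.INTER_CUBIC))
print('pad',world(c,281,283),world(c0,281,283))
p=np.array([world(c,u,v,c['depth'][v,u]) for v in range(285,307) for u in range(238,262) if c['depth'][v,u]>0])
print('pin top z',np.sort(p[:,2])[-8:])
E
```

```text
pad [0.49986672 0.11450604 0.12144988] [0.49986971 0.11451434 0.12136545]
pin top z [0.10705526 0.10713314 0.10720987 0.1075135  0.10753703 0.10903594
 0.10928189 0.10997621]
```

View pics/s4c.png

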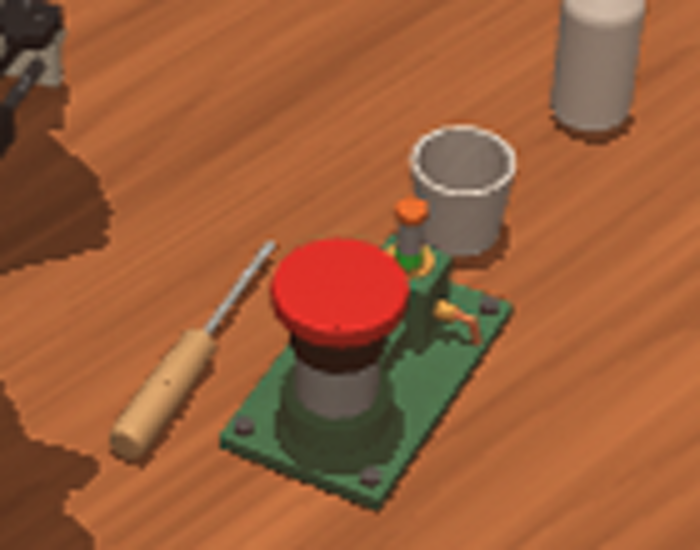

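The pad is up (z 0.1214, unchanged) and the pin is fully out at about 0.107, with its cap at crop (410,210) and the green band at (410,260). The hand is clear, and the tin, chisel and glue bottle in view stand where they were.

```bash
python3 -c "
from cell import robot
print(robot.hand_in())"
```

```text
the job is handed in; nothing more can be done
None
```

I pumped the oiler six times and handed the job in: the pin is fully out with its green band showing, the pad is back up and the hand is clear; the hand-in returned no verdict.

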